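# Turn the plate over and hold the magnifier in place

## Task

On the inspection stand, swing the hinged frame over by its side handle until it lies fully down on the other rest, so that the face of its plate with the six round recesses is up. Then swing the sprung magnifier arm in over the plate until it is against its stop, and keep holding it there with the gripper: the program finishes while holding it, because the arm springs back if let go. Keep the magnifier out of the way until the frame is down, and leave the other things on the bench where they are.

Things in the scene. Friction and masses are not known exactly. Their poses are not given: they have to be found in the camera images.
- stand: Fixed inspection stand, z up; origin on the work surface; offsets in the other entries are in its frame. Aluminium base plate 12 mm thick spanning x -60..135, y -125..125 mm. White rests at y -72 and +72, tops at z 55 mm. Hinge ears at x -64 and +64, y 0, up to z 68 mm; the frame's hinge line runs along x at y 0, z 60 mm. The magnifier's upright post is at x 100, y 60 mm.
- turn_frame (a joint): Angle of the flat frame on its hinge (rad). 0: down on the -y rest, plate's plain face up; pi/2 upright; 3.14 (its end): down on the +y rest, recessed face up. Starts at 0 to 0.5. Stiff hinge (friction 0.18 Nm): the frame (about 0.2 kg) stays where left. Frame 110 mm along the hinge, 12 to 102 mm out from it, 10 mm thick, round a plate 86 x 66 x 6 mm.
- frame_handle (a point): Grip point on the frame's handle: round steel rod, 12 mm diameter, parallel to the hinge line, 90 mm from it, sticking out of the frame's edge towards -x (bare from x -55 to -108 mm, then a 20 mm end disc). The point is on its axis at x -83 mm. It follows a half circle of 90 mm radius: y -90, z 60 mm at joint 0; y 0, z 150 mm at pi/2; y +90, z 60 mm at the end.
- frame_hinge (a point): Fixed point on the frame's hinge line, 60 mm above the work surface, at x 0, y 0 of the stand. Its x axis lies along the hinge line.
- lens_arm (a joint): Angle of the sprung magnifier arm on its post (rad), anticlockwise from above. 0: parked by its spring. 1.3: against its stop, pointing along the stand's -x, lens over the +y rest. Spring 0.3 Nm at 0 to 0.95 Nm at the stop (2 to 6 N at the handle); it returns when let go. Lens ring 72 mm wide, centred 100 mm from the post's axis; arm's top 106 mm above the work surface.
- lens_handle (a point): Grip point on the magnifier's handle: plain upright steel pin, 14 mm diameter, on the arm's far end, 165 mm from the post's axis, standing from 106 to 151 mm above the work surface; the point is on its axis, 138 mm above the work surface. Parked it is at x 56, y 219 mm of the stand; at the stop at x -65, y 60 mm.
- lens_pivot (a point): Fixed point on the axis of the magnifier's upright post, 138 mm above the work surface (level with lens_handle), at x 100, y 60 mm of the stand.
- beaker: Bystander: glass beaker, 56 mm wide, 70 mm high, near the stand's -y side. Origin under its centre.
- rinse_bottle: Bystander: white bottle, 52 mm wide, 130 mm high, near the stand's -y side. Origin under its centre.
- dish: Bystander: flat glass dish, 70 mm wide, 16 mm high, in front of the stand (-x side). Origin under its centre.
- collar: Bystander: steel collar, 32 mm wide, 12 mm high, lying on the stand's base plate. Origin under its centre.
- tweezers: Bystander: steel tweezers, 115 mm long, 10 mm high. Origin under the centre.
- spare_plate: Bystander: bare aluminium plate 86 x 66 x 6 mm lying on the bench. Origin under its centre.
- jar: Bystander: small glass jar with white cap, 60 mm wide, 60 mm high. Origin under its centre.

How it is judged:
By the outcome, as a careful person would: the job done as asked, in the order asked, and still so for the second after the job is handed in, while the arm keeps its last pose, push and grip.
It also fails if it takes over 56 s, if anything falls off the work surface, if the arm or the gripper's body presses on something with over 40 N, if the wrist force passes 120 N, or if a joint passes its speed limit or range.

## Robot

A 7-joint arm with a two-finger parallel gripper is mounted at the origin on the work surface. World frame = base frame: x ahead of the robot, y to its left, z up, the work surface at z = 0. Lengths are in m, angles in rad, forces in N, time in s.
With the tool pointing down it reaches from about 0.35 to 0.9 m from the base axis. Payload 8.1 kg.
Tool frame: the origin (TCP) lies on the centre line of the jaws, within the pads' length; the fingertips stand 19 mm ahead of it and the grasp point (between the pads) is the TCP (arm.tip_reach is the distance from the TCP to the fingertips, in m); z points along the fingers, y is the line along which they close (so a half turn about z gives the same grasp; the last joint's range is limited). The gripper opens to 92 mm and grips with 3 to 60 N. Pads are 19 mm wide; open, the fingers measure 130 mm over their backs; the gripper's body (75 mm by 190 mm) begins 47 mm behind the grasp point.
Start: joints at [1.156, 0.434, 0.025, 1.573, -0.012, 1.134, -0.075], TCP at [0.192, -0.595, 0.246] pointing down, gripper open.
Joint ranges: [-2.62, 2.62], [-0.44, 2.09], [-1.27, 1.32], [0.08, 2.57], [-1.32, 4.46], [0.12, 2], [-2.74, 2.74]. Speed limits (rad/s): [2.22, 2.22, 3.01, 3.01, 3.14, 3.14, 3.14].

## Interface

Orientations are given as a rotation vector (axis times angle).
In Python, from cell import arm gives the robot as it stands.
- The arm moves only by the tool arm_command, never from a script. Its argument "targets" is a list that holds one entry, the list of rows, each a list of 6 numbers: the shift along the tool's x, y, z in m, then the turn, a rotation vector about the tool's x, y, z in rad. A call has 1 to 10 rows; each row shifts and turns the commanded pose from where the row before left it, along the tool's axes as they then stand; what a row does not reach is not made up. A row lasts 1/8 s, in which the tool goes at most 62.5 mm and 10.7 degrees, less where a joint would pass 70% of its speed; a pose out of reach is approached as far as the arm can. A call with a gripper value outside its range is refused whole. "jaw" is the finger opening in m, from 0 to 0.0918, set as the call begins (left out, the last holds). The fingers move at their own pace and stop on an object; "newtons" is the grip in N (left out, the last holds). Time passes only in rows, so rows that do not move let the fingers close. It gives the time, the measured TCP pose, the force, the opening and the grip force at its end, in the units of the state.
- arm.observe(): the state, without advancing time (a new reading comes with each control period).
- arm.get_image(name): name is "scene" or "top"; returns a dict with "pixels" (400x640x3 uint8, red, green, blue), "z_map" (400x640 float32, m along the optical axis (not along the pixel's ray), 0 where there is no reading), "fx", "fy", "cx", "cy" (pixels), "xyz" and "rotation" of the camera in the world. Camera axes: x right, y down, z forward; pixel columns grow to the right and rows downward; lengths in m; the calibration is good to about 2 mm. A picture is of the moment at which its call begins.
- arm.sign_off(): hands the job in; it is judged then, once.
The state is a dict: "clock": time; "joints": joint angles; "dq": joint speeds; "joint_efforts": joint torques, N m; "position": TCP position; "ee_rot": TCP orientation; "force": force on the tool from outside, world axes, zero at the start; "ft_torque": the same for the moment, N m; "width": opening from 0.0 (shut) to 1.0 (fully open); "gripper_force": force on a finger pad.
Only numpy, scipy, OpenCV 4.12 (cv2) and the standard library are available. Lean on these libraries where they do the work, as an engineer would, in place of code of your own. Each camera call takes 0.05 s, during which the arm holds its last target. There are 200 camera calls.

## Working session

There is one attempt and no reset: what is moved stays moved. The work goes in short steps, Python scripts to look and compute and a tool call to move; the robot and the scene stay as the last step left them, time stands still between calls to the robot, and variables do not carry over. Pictures are saved under pics/ and viewed, at most 10 in all, crops included, and the job is handed in when it is done.

Besides the shell and the picture viewer there is one more tool, called after ">>>" as name(argument=value, ...), one argument or row to a line, values as JSON. arm_command: Moves the arm, as the interface text tells. Its arguments: {"type":"object","properties":{"targets":{"type":"array","items":{"type":"array","items":{"type":"array","items":{"type":"number"}}}},"jaw":{"type":"number"},"newtons":{"type":"number"}},"required":["targets"]}

```bash
mkdir -p pics; ls
python3 - <<'E'
from cell import arm
import cv2,numpy as np
s=arm.observe();print({k:np.round(v,3) for k,v in s.items()})
for n in("scene","top"):
    i=arm.get_image(n);cv2.imwrite(f"pics/{n}0.png",i["pixels"][:,:,::-1]);np.savez(f"{n}0.npz",**i)
    print(n,{k:np.round(i[k],3) for k in("fx","fy","cx","cy","xyz","rotation")})
E
```

```text
pics
{'clock': np.float64(0.0), 'joints': array([ 1.156,  0.435,  0.025,  1.574, -0.012,  1.134, -0.075]), 'dq': array([-0.   ,  0.   ,  0.001,  0.001,  0.001, -0.001,  0.   ]), 'joint_efforts': array([ 0.0000e+00, -6.6783e+01,  9.8500e-01, -3.1445e+01, -6.0000e-02,
        4.3000e-02,  0.0000e+00]), 'position': array([ 0.192, -0.594,  0.245]), 'ee_rot': array([-3.102e+00, -4.870e-01,  1.000e-03]), 'force': array([-0.086, -0.046,  0.12 ]), 'ft_torque': array([-0.01 ,  0.008, -0.003]), 'gripper_force': np.float64(0.0), 'width': np.float64(0.999)}
scene {'fx': np.float64(520.264), 'fy': np.float64(520.264), 'cx': np.float64(322.952), 'cy': np.float64(200.537), 'xyz': array([1.247, 0.328, 1.289]), 'rotation': array([-1.621, -2.212,  0.607])}
top {'fx': np.float64(460.784), 'fy': np.float64(460.784), 'cx': np.float64(320.581), 'cy': np.float64(193.199), 'xyz': array([0.327, 0.159, 1.533]), 'rotation': array([-2.136,  2.16 , -0.167])}
```

View pics/scene0.png

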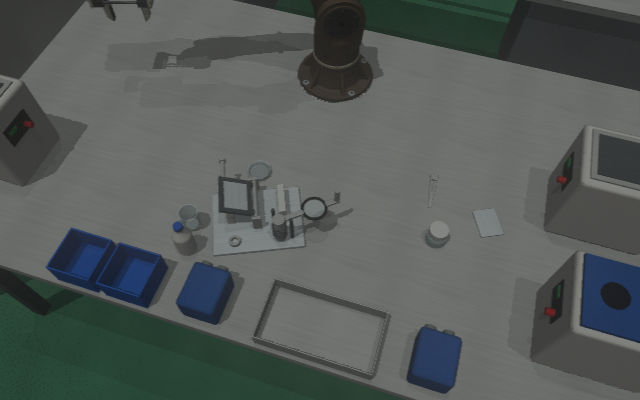

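View pics/top0.png

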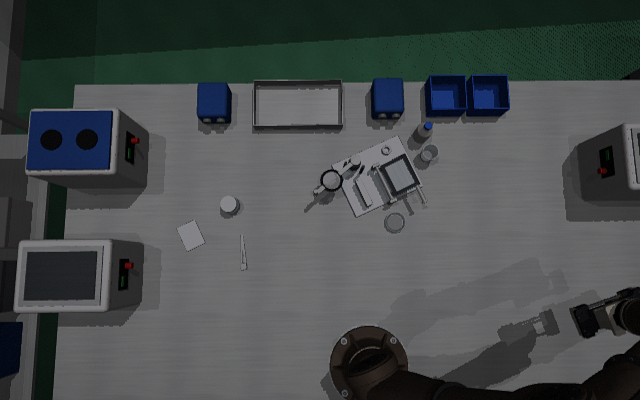

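The top view shows the stand at about (380,175). The frame is on the right-hand rest near (402,175) with its rod at about (423,200), and the magnifier is parked near (330,180). The scene view agrees. Next I'll measure the stand pose.

```bash
cat > h.py <<'E'
import numpy as np,cv2
from scipy.spatial.transform import Rotation as R
def cloud(i):
    v,u=np.mgrid[:400,:640]; z=i["z_map"]
    p=np.stack([(u-i["cx"])/i["fx"]*z,(v-i["cy"])/i["fy"]*z,z],-1)
    return p@R.from_rotvec(i["rotation"]).as_matrix().T+i["xyz"]
def proj(i,P):
    q=(np.atleast_2d(P)-i["xyz"])@R.from_rotvec(i["rotation"]).as_matrix()
    return q[:,:2]/q[:,2:]*[i["fx"],i["fy"]]+[i["cx"],i["cy"]]
E
python3 - <<'E'
from h import *
for n,(a,b,c,d) in {"top":(330,440,125,225),"scene":(200,320,170,265)}.items():
    i=dict(np.load(n+"0.npz")); C=cloud(i); z=C[...,2]
    bg=C[230:300,300:400,2] if n=="top" else C[100:160,400:500,2]; print(n,"bench z",np.median(bg),bg.std())
    m=np.zeros(z.shape,bool); m[c:d,a:b]=True
    m&=(z>.007)&(z<.018)
    k=cv2.morphologyEx(m.astype(np.uint8),cv2.MORPH_OPEN,np.ones((3,3)))
    nl,L,S,_=cv2.connectedComponentsWithStats(k); 
    keep=np.isin(L,[j for j in range(1,nl) if S[j,4]>60])
    print(S[1:])
    P=C[keep]; r=cv2.minAreaRect(P[:,:2].astype(np.float32)); print(r, P[:,2].mean()); print(cv2.boxPoints(r))
    im=i["pixels"][c-15:d+15,a-30:b+20,::-1]; im=cv2.resize(im,None,fx=4,fy=4,interpolation=cv2.INTER_CUBIC)
    cv2.imwrite(f"pics/{n}_crop.png",cv2.convertScaleAbs(im,alpha=1.5)); print(im.shape)
E
```

```text
top bench z -0.0011106978748189889 0.10193533001577826
[[397 145   5   6  23]
 [371 147   4   5  16]
 [377 147   5   7  29]
 [384 149   3   3   9]
 [388 148  12  12  68]
 [361 152  15  22 158]
 [377 155  10   7  47]
 [346 159   3   3   9]
 [334 163   9   7  45]
 [343 171  17  15 125]
 [357 173   3   3   9]
 [372 173   5   3  15]
 [368 175   3   4  12]
 [366 177  24  28 276]
 [364 180   3   3   9]
 [345 186   9   9  57]
 [384 193   3   3   9]
 [349 197  14  18  93]
 [365 204  11   8  45]
 [361 208   3   3   9]]
((0.6017892956733704, -0.015815049409866333), (0.1646500527858734, 0.24871720373630524), 75.84699249267578) 0.011447781843861953
[[ 0.461076   -0.06523401]
 [ 0.7022437  -0.1260484 ]
 [ 0.74250257  0.03360391]
 [ 0.5013349   0.0944183 ]]
(520, 640, 3)
scene bench z 0.00036466482423958 0.09678275154265163
[[ 284  187   16   27  356]
 [ 212  189   92   67 2670]
 [ 286  222    3    6   18]
 [ 287  229    3    4   12]
 [ 232  239    5    3   15]]
((0.6138307452201843, -0.04529319703578949), (0.19928216934204102, 0.2500218152999878), 24.233530044555664) 0.012216740995594765
[[ 0.47165847  0.0278034 ]
 [ 0.5742816  -0.2001865 ]
 [ 0.756003   -0.1183898 ]
 [ 0.6533799   0.10960011]]
(500, 680, 3)
```

```bash
cat >> h.py <<'E'
O=np.array([.5796,-.0607,0]); TH=np.radians(24.23)
def W(p):
    c,s=np.cos(TH),np.sin(TH); return np.atleast_2d(p)/1000@np.array([[c,s,0],[-s,c,0],[0,0,1]])+O
E
python3 - <<'E'
from h import *
M=[[-60,-125,12],[135,-125,12],[135,125,12],[-60,125,12],[-64,0,68],[64,0,68],[100,60,106],[56,219,151],[-83,-90,60]]
out=[]
for n,(x0,y0) in {"top":(300,110),"scene":(170,155)}.items():
    i=dict(np.load(n+"0.npz")); im=cv2.imread(f"pics/{n}_crop.png")
    for q in proj(i,W(M)): cv2.circle(im,tuple(int(v) for v in ((q+.5-[x0,y0])*4)),4,(0,0,255),1)
    cv2.imwrite(f"pics/{n}_ov.png",im)
    # frame plane: points near the frame in stand coords
    C=cloud(i); c,s=np.cos(TH),np.sin(TH); P=(C.reshape(-1,3)-O)@np.array([[c,-s,0],[s,c,0],[0,0,1]])*1000
    m=(abs(P[:,0])<50)&(P[:,1]<-20)&(P[:,1]>-105)&(P[:,2]>40)&(P[:,2]<130); Q=P[m]
    A=np.c_[Q[:,1],np.ones(len(Q))]; k=np.linalg.lstsq(A,Q[:,2],rcond=None)[0]; print(n,len(Q),"slope",k,"angle",np.arctan(-k[0]),"ymin",Q[:,1].min())
    m=(P[:,0]<-62)&(P[:,0]>-130)&(P[:,1]<-30)&(P[:,1]>-130)&(P[:,2]>40)&(P[:,2]<150);Q=P[m];print("rod",len(Q),np.round(Q.mean(0)),np.round(Q.min(0)),np.round(Q.max(0)))
    m=(P[:,2]>112)&(P[:,2]<170)&(P[:,1]>130)&(abs(P[:,0])<200)&(P[:,1]<260);Q=P[m];print("pin",len(Q),np.round(Q.mean(0)) if len(Q) else 0)
E
```

```text
top 754 slope [-0.46383377 62.94121833] angle 0.4342983561007715 ymin -93.83419479328919
rod 74 [-90. -79. 102.] [-114.  -88.   92.] [-62. -70. 111.]
pin 23 [ 54. 221. 143.]
scene 937 slope [-0.39594653 65.57951402] angle 0.377007132943615 ymin -93.62052969833576
rod 80 [-92. -81. 103.] [-114.  -91.   91.] [-62. -72. 109.]
pin 61 [ 60. 218. 138.]
```

View pics/top_ov.png

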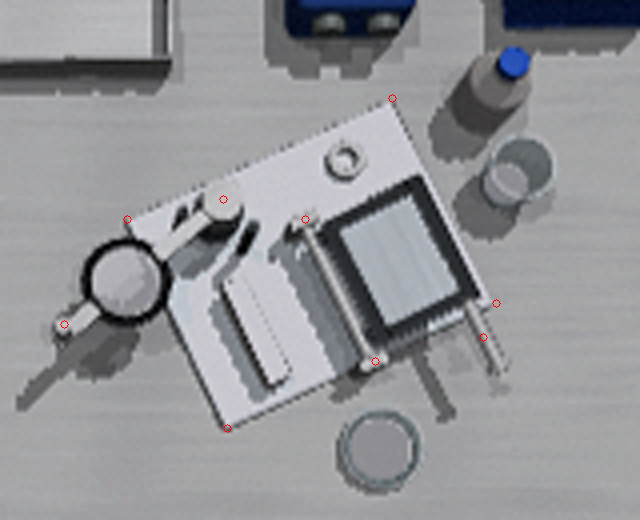

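View pics/scene_ov.png

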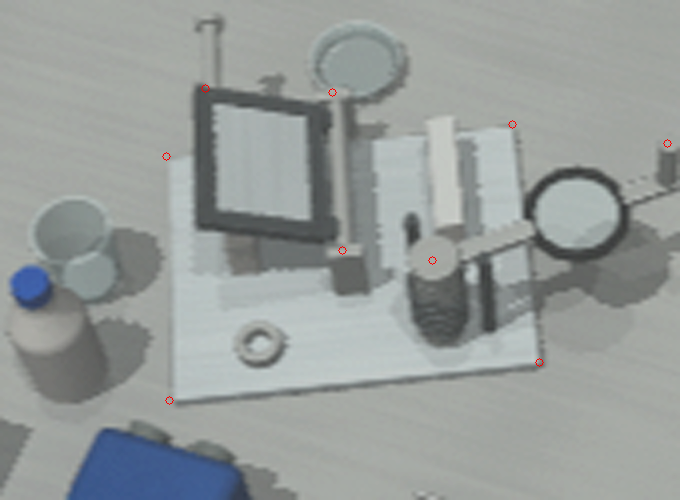

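Both overlays put the model points on their features: plate corners, ears, post and lens pin. The rod axis measures about (-81, 99) in stand y,z, so its radius is 89 mm and the frame angle about 0.45. Now the deltas to the grasp.

```bash
cat >> h.py <<'E'
def stand(p):
    c,s=np.cos(TH),np.sin(TH); return (np.atleast_2d(p)-O)@np.array([[c,-s,0],[s,c,0],[0,0,1]])*1000
def tcp():
    from cell import arm
    s=arm.observe(); r=R.from_rotvec(s["ee_rot"]).as_matrix()
    c,q=np.cos(TH),np.sin(TH); G=np.array([[c,-q,0],[q,c,0],[0,0,1]])@np.diag([1,-1,-1])
    return s,stand(s["position"])[0],R.from_matrix(r.T@G).as_rotvec()
E
python3 - <<'E'
from h import *
s,p,e=tcp(); print("stand mm",p.round(1),"turn",e.round(4),"to rod",((np.array([-83,-81,99])-p)*[1,-1,-1]).round(1))
a=np.linspace(.45,3.14,25); y=-90*np.cos(a); z=60+90*np.sin(a)
print(np.c_[-np.diff(y),-np.diff(z)].round(1).tolist())
E
```

```text
stand mm [-572.9 -327.5  245. ] turn [-0.0014  0.     -0.1112] to rod [ 489.9 -246.5  146. ]
[[-4.9, -8.8], [-5.8, -8.2], [-6.7, -7.5], [-7.5, -6.7], [-8.2, -5.8], [-8.8, -4.9], [-9.3, -3.9], [-9.7, -2.8], [-9.9, -1.7], [-10.1, -0.6], [-10.1, 0.6], [-9.9, 1.7], [-9.7, 2.8], [-9.3, 3.9], [-8.8, 4.9], [-8.2, 5.8], [-7.5, 6.7], [-6.7, 7.5], [-5.8, 8.2], [-4.9, 8.8], [-3.9, 9.3], [-2.8, 9.7], [-1.7, 9.9], [-0.6, 10.1]]
```

>>> arm_command(
  targets=[
    [[0,0,0,0,0,-0.111],[0.05,-0.025,0,0,0,0],[0.055,-0.0275,0,0,0,0],[0.055,-0.0275,0,0,0,0],[0.055,-0.0275,0,0,0,0],[0.055,-0.0275,0,0,0,0],[0.055,-0.0275,0,0,0,0],[0.055,-0.0275,0,0,0,0],[0.055,-0.0275,0,0,0,0],[0.05,-0.025,0,0,0,0]],
  ],
  jaw=0.0918,
)

```text
clock: 1.35
position: [0.5355, -0.1728, 0.2455]
ee_rot: [-3.071, -0.66, 0.0]
force: [1.2, -0.1, 0.0]
width: 0.999
gripper_force: 0.0
```

>>> arm_command(
  targets=[
    [[0,0,0,0,0,0],[0,0,0,0,0,0]],
  ],
)

```text
clock: 1.6
position: [0.534, -0.1752, 0.2452]
ee_rot: [3.072, 0.659, -0.002]
force: [-0.9, 0.2, -1.0]
width: 1.001
gripper_force: 0.0
```

Run:
```python
from h import *
s,p,e=tcp(); print(s["clock"],"stand mm",p.round(1),"turn",e.round(4),"to rod",((np.array([-83,-81,99])-p)*[1,-1,-1]).round(1),s["joints"].round(2))
```

```text
1.6 stand mm [-88.6 -85.7 245.2] turn [-0.0002  0.0013 -0.    ] to rod [  5.6  -4.7 146.2] [ 0.38  0.35 -0.22  1.71  0.08  1.09 -1.01]
```

>>> arm_command(
  targets=[
    [[0.005,-0.005,0.02,0,0,0],[0,0,0.03,0,0,0],[0,0,0.03,0,0,0],[0,0,0.03,0,0,0],[0,0,0.02,0,0,0],[0,0,0.016,0,0,0],[0,0,0,0,0,0]],
  ],
)

```text
clock: 2.48
position: [0.5359, -0.1691, 0.0988]
ee_rot: [-3.072, -0.657, 0.003]
force: [-0.6, 0.4, -0.0]
width: 0.999
gripper_force: 0.0
```

Run:
```python
from h import *
from cell import arm
s,p,e=tcp(); print(s["clock"],"stand mm",p.round(1),e.round(3),s["force"].round(1))
i=arm.get_image("scene"); cv2.imwrite("pics/s1.png",cv2.convertScaleAbs(cv2.resize(i["pixels"][120:260,160:340,::-1],None,fx=4,fy=4,interpolation=cv2.INTER_CUBIC),alpha=1.5))
```

```text
2.475 stand mm [-84.3 -80.9  98.8] [-0.001  0.002 -0.002] [-0.6  0.4 -0. ]
```

View pics/s1.png

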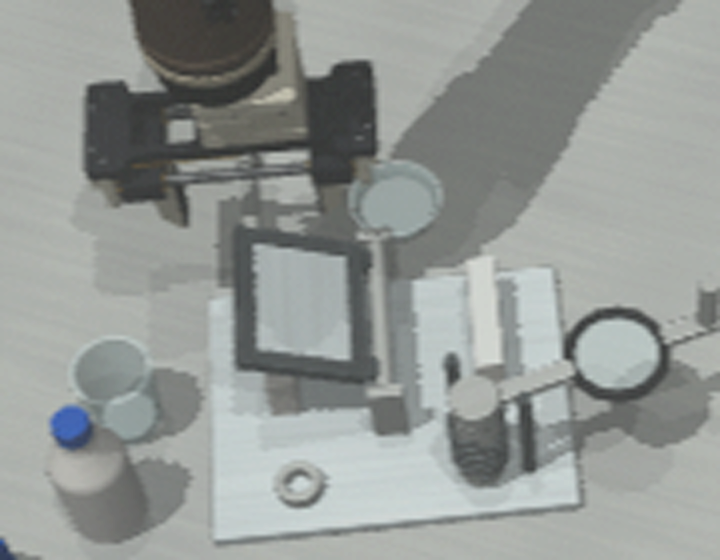

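The fingers straddle the handle rod at about (245,200), just clear of the frame's front edge at y≈230. Nothing else is touched, so I'll close the jaws gently.

>>> arm_command(
  targets=[
    [[0,0,0,0,0,0],[0,0,0,0,0,0],[0,0,0,0,0,0],[0,0,0,0,0,0],[0,0,0,0,0,0],[0,0,0,0,0,0],[0,0,0,0,0,0],[0,0,0,0,0,0]],
  ],
  jaw=0.0,
  newtons=25,
)

```text
clock: 3.52
position: [0.537, -0.1682, 0.0997]
ee_rot: [3.072, 0.659, -0.0]
force: [-0.3, -0.0, 0.5]
width: 0.18
gripper_force: 0.0
```

>>> arm_command(
  targets=[
    [[0,0,0,0,0,0],[0,0,0,0,0,0],[0,0,0,0,0,0],[0,0,0,0,0,0]],
  ],
)

```text
clock: 4.03
position: [0.5373, -0.1688, 0.0998]
ee_rot: [3.071, 0.658, 0.001]
force: [2.0, -4.8, -0.4]
width: 0.123
gripper_force: 25.0
```

The rod is gripped: the opening is 11.3 mm and the force 25 N. Swinging now.

>>> arm_command(
  targets=[
    [[0,-0.0049,-0.0088,0,0,0],[0,-0.0058,-0.0082,0,0,0],[0,-0.0067,-0.0075,0,0,0],[0,-0.0075,-0.0067,0,0,0],[0,-0.0082,-0.0058,0,0,0],[0,-0.0088,-0.0049,0,0,0]],
  ],
)

```text
clock: 4.78
position: [0.5217, -0.1335, 0.1437]
ee_rot: [3.067, 0.654, 0.006]
force: [2.2, -13.1, 11.3]
width: 0.12
gripper_force: 25.0
```

Run:
```python
from h import *
s,p,e=tcp(); print(s["clock"],"stand mm",p.round(1),e.round(3),s["force"].round(1),"r",np.hypot(p[1],p[2]-60),"ang",np.arctan2(p[2]-60,-p[1]))
```

```text
4.775 stand mm [-82.7 -42.6 143.7] [ 0.006 -0.003 -0.003] [  2.2 -13.1  11.3] r 93.91058071058018 ang 1.099673344935871
```

Run:
```python
import numpy as np
a=np.arange(1.2,2.41,.13); y=np.r_[-39,-90*np.cos(a)]; z=np.r_[141,64+90*np.sin(a)]
print(a[-1],np.c_[-np.diff(y),-np.diff(z)].round(1).tolist(),y[-1],z[-1])
```

```text
2.370000000000001 [[-6.4, -6.9], [-11.1, -3.5], [-11.5, -2.0], [-11.7, -0.5], [-11.7, 1.0], [-11.4, 2.5], [-11.0, 3.9], [-10.4, 5.3], [-9.6, 6.6], [-8.7, 7.8]] 64.51209515578891 126.75499644339433
```

>>> arm_command(
  targets=[
    [[0,-0.0064,-0.0069,0,0,0],[0,-0.0111,-0.0035,0,0,0],[0,-0.0115,-0.002,0,0,0],[0,-0.0117,-0.0005,0,0,0],[0,-0.0117,0.001,0,0,0]],
  ],
)

```text
clock: 5.4
position: [0.4988, -0.0817, 0.1541]
ee_rot: [3.071, 0.659, 0.002]
force: [2.3, -3.5, 4.6]
width: 0.117
gripper_force: 25.0
```

Run:
```python
from h import *
s,p,e=tcp(); print(s["clock"],"stand mm",p.round(1),e.round(3),s["force"].round(1),stand(s["force"]/1000+O).round(1))
```

```text
5.4 stand mm [-82.3  14.  154.1] [ 0.001 -0.001 -0.   ] [ 2.3 -3.5  4.6] [[ 0.6 -4.1  4.6]]
```

>>> arm_command(
  targets=[
    [[0,-0.0114,0.0025,0,0,0],[0,-0.011,0.0039,0,0,0],[0,-0.0104,0.0053,0,0,0],[0,-0.0096,0.0066,0,0,0],[0,-0.0087,0.0078,0,0,0]],
  ],
)

```text
clock: 6.02
position: [0.4775, -0.0348, 0.127]
ee_rot: [-3.072, -0.659, -0.001]
force: [6.8, -1.3, 1.6]
width: 0.123
gripper_force: 25.0
```

Run:
```python
from h import *
s,p,e=tcp(); print(s["clock"],"stand mm",p.round(1),e.round(3),stand(s["force"]/1000+O).round(1),s["width"])
a=np.r_[2.49:3.15:.11]; y=np.r_[64.5,-90*np.cos(a)]; z=np.r_[126.8,64+90*np.sin(a)]
print(a[-1],np.c_[-np.diff(y),-np.diff(z)].round(1).tolist(),y[-1],z[-1])
```

```text
6.025 stand mm [-82.5  65.5 127. ] [ 0.    -0.001  0.   ] [[ 5.7 -4.   1.6]] 0.12282596608286349
3.0399999999999996 [[-7.1, 8.2], [-5.6, 8.2], [-4.6, 8.7], [-3.6, 9.2], [-2.6, 9.5], [-1.5, 9.8]] 89.53595130235135 73.1276187684942
```

>>> arm_command(
  targets=[
    [[0,-0.0071,0.0082,0,0,0],[0,-0.0056,0.0082,0,0,0],[0,-0.0046,0.0087,0,0,0],[0,-0.0036,0.0092,0,0,0],[0,-0.0026,0.0095,0,0,0],[0,-0.0015,0.0098,0,0,0]],
  ],
)

```text
clock: 6.78
position: [0.4673, -0.0125, 0.0733]
ee_rot: [3.072, 0.659, 0.001]
force: [5.6, -2.5, 3.6]
width: 0.12
gripper_force: 25.0
```

>>> arm_command(
  targets=[
    [[0,0,0.004,0,0,0],[0,0,0.003,0,0,0],[0,0,0.002,0,0,0]],
  ],
)

```text
clock: 7.15
position: [0.4671, -0.0122, 0.0646]
ee_rot: [-3.071, -0.66, 0.0]
force: [4.0, 1.4, 2.8]
width: 0.123
gripper_force: 25.0
```

>>> arm_command(
  targets=[
    [[0,0,0.002,0,0,0],[0,0,0,0,0,0]],
  ],
)

```text
clock: 7.4
position: [0.4671, -0.0122, 0.0637]
ee_rot: [-3.071, -0.66, -0.001]
force: [-0.9, 1.5, 19.4]
width: 0.124
gripper_force: 25.0
```

A 19 N contact force shows the frame is on its rest. Releasing and lifting clear.

>>> arm_command(
  targets=[
    [[0,0,0,0,0,0],[0,0,0,0,0,0],[0,0,0,0,0,0],[0,0,0,0,0,0]],
  ],
  jaw=0.06,
)

```text
clock: 7.9
position: [0.4667, -0.0128, 0.0625]
ee_rot: [-3.072, -0.659, 0.002]
force: [0.6, 0.1, 0.2]
width: 0.506
gripper_force: 0.0
```

>>> arm_command(
  targets=[
    [[0,0,-0.01,0,0,0],[0,0,-0.03,0,0,0],[0,0,-0.05,0,0,0],[0,0,-0.05,0,0,0],[-0.05,0,0,0,0,0],[-0.05,0,0,0,0,0],[0,0,0,0,0,0]],
  ],
)

```text
clock: 8.78
position: [0.3726, -0.0551, 0.2032]
ee_rot: [3.072, 0.655, -0.003]
force: [0.9, 0.3, 0.6]
width: 0.652
gripper_force: 0.0
```

Run:
```python
from h import *
from cell import arm
s,p,e=tcp(); print(s["clock"],"stand mm",p.round(1),e.round(3),stand(s["force"]/1000+O).round(1),s["width"])
for n in ("scene","top"):
    i=arm.get_image(n); P=stand(cloud(i).reshape(-1,3))
    m=(abs(P[:,0])<50)&(P[:,1]>20)&(P[:,1]<105)&(P[:,2]>40)&(P[:,2]<80); Q=P[m]
    print(n,len(Q),np.polyfit(Q[:,1],Q[:,2],1),Q[:,2].mean())
    m=(P[:,0]<-62)&(P[:,0]>-112)&(P[:,1]>60)&(P[:,1]<120)&(P[:,2]>45)&(P[:,2]<90);Q=P[m];print("rod",len(Q),np.round(Q.mean(0)))
    m=(P[:,2]>112)&(P[:,2]<160)&(P[:,1]>190)&(P[:,0]<90)&(P[:,0]>20)&(P[:,1]<250);Q=P[m];print("pin",len(Q),np.round(Q.mean(0)))
    if n=="scene": cv2.imwrite("pics/s2.png",cv2.convertScaleAbs(cv2.resize(i["pixels"][120:260,170:350,::-1],None,fx=4,fy=4,interpolation=cv2.INTER_CUBIC),alpha=1.5))
```

```text
8.775 stand mm [-186.5   90.   203.2] [ 0.001  0.002 -0.003] [[ 1.  -0.1  0.6]] 0.6518861716317701
scene 896 [5.27070126e-03 6.35459533e+01] 63.86721662711576
rod 71 [-90.  90.  65.]
pin 64 [ 60. 218. 137.]
top 793 [6.21372800e-03 6.21027523e+01] 62.48976693560673
rod 59 [-87.  92.  64.]
pin 26 [ 54. 219. 140.]
```

View pics/s2.png

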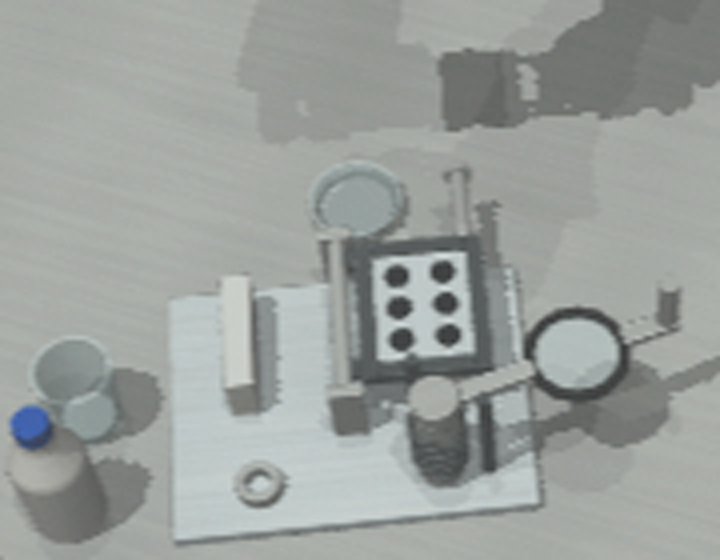

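The frame lies flat (slope about 0.005) with the six recesses up at about (420,305), and the lens is still parked with its pin at (668,300). Bystanders haven't moved. Next is the pin.

>>> arm_command(
  targets=[
    [[0.048,-0.026,0,0,0,0],[0.048,-0.026,0,0,0,0],[0.048,-0.026,0,0,0,0],[0.048,-0.026,0,0,0,0],[0.05,-0.025,0,0,0,0],[0,0,0,0,0,0],[0,0,0,0,0,0]],
  ],
  jaw=0.06,
)

```text
clock: 9.75
position: [0.5439, 0.1639, 0.2023]
ee_rot: [-3.071, -0.661, 0.002]
force: [0.1, 0.8, -0.8]
width: 0.652
gripper_force: 0.0
```

Run:
```python
from h import *
s,p,e=tcp(); print(s["clock"],"stand mm",p.round(1),e.round(3),s["width"],"rows to pin",((np.array([56,219,137])-p)*[1,-1,-1]).round(1),s["joints"].round(2))
```

```text
9.75 stand mm [ 59.6 219.5 202.3] [-0.     0.001  0.001] 0.6516845366882306 rows to pin [-3.6  0.5 65.3] [-0.13  0.41 -0.35  1.75  0.16  1.01 -1.69]
```

>>> arm_command(
  targets=[
    [[-0.0025,0,0.02,0,0,0],[0,0,0.025,0,0,0],[0,0,0.02,0,0,0],[0,0,0,0,0,0]],
  ],
)

```text
clock: 10.25
position: [0.5404, 0.1607, 0.1368]
ee_rot: [3.071, 0.657, -0.005]
force: [0.1, 0.1, 0.5]
width: 0.649
gripper_force: 0.0
```

>>> arm_command(
  targets=[
    [[0,0,0,0,0,0],[0,0,0,0,0,0],[0,0,0,0,0,0],[0,0,0,0,0,0],[0,0,0,0,0,0],[0,0,0,0,0,0],[0,0,0,0,0,0],[0,0,0,0,0,0]],
  ],
  jaw=0.0,
  newtons=30,
)

```text
clock: 11.25
position: [0.5412, 0.1627, 0.1379]
ee_rot: [-3.071, -0.66, 0.0]
force: [-2.6, 3.6, 2.1]
width: 0.139
gripper_force: 30.0
```

Run:
```python
from h import *
s,p,e=tcp(); print(s["clock"],"stand mm",p.round(1),e.round(3),s["width"]*91.8,s["gripper_force"],stand(s["force"]/1000+O).round(1))
d=p[:2]-[100,60]; print("r",np.hypot(*d)); a0=np.arctan2(d[1],d[0])
a=np.linspace(a0,np.pi,22); q=165*np.c_[np.cos(a),np.sin(a)]+[100,60]
print((np.diff(q,axis=0)*[1,-1]).round(1).tolist())
```

```text
11.25 stand mm [ 56.7 219.5 137.9] [-0.001 -0.     0.   ] 12.78098694813137 30.00028967857361 [[-0.9  4.4  2.1]]
r 165.292530568074
[[-9.8, 3.0], [-9.6, 3.6], [-9.4, 4.2], [-9.1, 4.8], [-8.8, 5.3], [-8.4, 5.9], [-8.0, 6.4], [-7.6, 6.9], [-7.2, 7.3], [-6.7, 7.7], [-6.2, 8.1], [-5.7, 8.5], [-5.2, 8.9], [-4.6, 9.2], [-4.0, 9.4], [-3.4, 9.7], [-2.8, 9.9], [-2.2, 10.0], [-1.6, 10.1], [-1.0, 10.2], [-0.3, 10.3]]
```

The pin is gripped at a radius of 165.3 mm. Swinging it along its arc.

>>> arm_command(
  targets=[
    [[-0.0098,0.003,0,0,0,0],[-0.0096,0.0036,0,0,0,0],[-0.0094,0.0042,0,0,0,0],[-0.0091,0.0048,0,0,0,0],[-0.0088,0.0053,0,0,0,0],[-0.0084,0.0059,0,0,0,0],[-0.008,0.0064,0,0,0,0]],
  ],
)

```text
clock: 12.12
position: [0.4962, 0.1074, 0.1378]
ee_rot: [-3.069, -0.662, 0.001]
force: [-4.6, 7.2, 3.7]
width: 0.143
gripper_force: 30.0
```

Run:
```python
from h import *
s,p,e=tcp(); print(s["clock"],"stand mm",p.round(1),e.round(3),s["width"]*91.8,stand(s["force"]/1000+O).round(1),"r",np.hypot(p[0]-100,p[1]-60))
```

```text
12.125 stand mm [ -7.1 187.5 137.8] [-0.002  0.     0.002] 13.101346996922125 [[-1.2  8.5  3.7]] r 166.5196286511955
```

>>> arm_command(
  targets=[
    [[-0.0076,0.0069,0,0,0,0],[-0.0072,0.0073,0,0,0,0],[-0.0067,0.0077,0,0,0,0],[-0.0062,0.0081,0,0,0,0],[-0.0057,0.0085,0,0,0,0],[-0.0052,0.0089,0,0,0,0],[-0.0046,0.0092,0,0,0,0],[-0.004,0.0094,0,0,0,0],[-0.0034,0.0097,0,0,0,0]],
  ],
)

```text
clock: 13.25
position: [0.4795, 0.0165, 0.1376]
ee_rot: [-3.07, -0.662, 0.007]
force: [-8.8, 5.7, 9.5]
width: 0.142
gripper_force: 30.0
```

>>> arm_command(
  targets=[
    [[-0.0028,0.0099,0,0,0,0],[-0.0022,0.01,0,0,0,0],[-0.0016,0.0101,0,0,0,0],[-0.001,0.0102,0,0,0,0],[0,0,0,0,0,0]],
  ],
)

```text
clock: 13.88
position: [0.4902, -0.0241, 0.1376]
ee_rot: [-3.071, -0.659, 0.005]
force: [-7.2, 4.3, 7.7]
width: 0.145
gripper_force: 30.0
```

Run:
```python
from h import *
s,p,e=tcp(); print(s["clock"],"stand mm",p.round(1),e.round(3),s["width"]*91.8,stand(s["force"]/1000+O).round(1),"r",np.hypot(p[0]-100,p[1]-60))
```

```text
13.875 stand mm [-66.5  70.1 137.6] [-0.001  0.003 -0.   ] 13.294356870924686 [[-4.8  6.9  7.7]] r 166.79706388836652
```

>>> arm_command(
  targets=[
    [[0,0.006,0,0,0,0],[0,0.004,0,0,0,0],[0,0,0,0,0,0]],
  ],
)

```text
clock: 14.25
position: [0.4942, -0.0327, 0.1376]
ee_rot: [-3.071, -0.66, 0.005]
force: [-7.1, 4.2, 7.6]
width: 0.145
gripper_force: 30.0
```

>>> arm_command(
  targets=[
    [[0,0.0015,0,0,0,0],[0,0,0,0,0,0]],
  ],
)

```text
clock: 14.5
position: [0.4943, -0.0332, 0.1376]
ee_rot: [-3.07, -0.661, 0.006]
force: [-8.3, 7.1, 7.7]
width: 0.144
gripper_force: 30.0
```

Run:
```python
from h import *
s,p,e=tcp(); print(s["clock"],"stand mm",p.round(1),e.round(3),s["width"]*91.8,stand(s["force"]/1000+O).round(1),"r",np.hypot(p[0]-100,p[1]-60))
```

```text
14.5 stand mm [-66.5  60.1 137.6] [-0.002  0.003  0.001] 13.249270031213166 [[-4.6  9.8  7.7]] r 166.48643553768196
```

>>> arm_command(
  targets=[
    [[0,0.0015,0,0,0,0],[0,0.0015,0,0,0,0],[0,0,0,0,0,0],[0,0,0,0,0,0]],
  ],
)

```text
clock: 15.0
position: [0.4946, -0.034, 0.1376]
ee_rot: [-3.067, -0.663, 0.008]
force: [-12.4, 12.5, 11.5]
width: 0.144
gripper_force: 30.0
```

Run:
```python
from h import *
from cell import arm
s,p,e=tcp(); print(s["clock"],"stand mm",p.round(1),e.round(3),s["width"]*91.8,stand(s["force"]/1000+O).round(1))
i=arm.get_image("scene"); cv2.imwrite("pics/s3.png",cv2.convertScaleAbs(cv2.resize(i["pixels"][100:260,170:350,::-1],None,fx=3.6,fy=3.6,interpolation=cv2.INTER_CUBIC),alpha=1.5))
```

```text
15.0 stand mm [-66.5  59.2 137.6] [-0.004  0.004  0.003] 13.222800822007507 [[-6.1 16.5 11.5]]
```

View pics/s3.png

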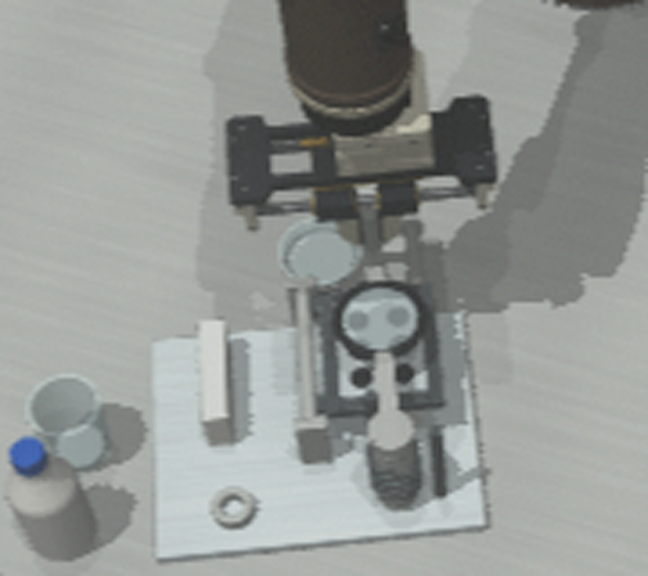

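The lens is over the plate at about (380,320), and the arm lies along the stand's -x. The force along stand y is 16.5 N, well above the 6 N spring, with almost no further motion, so it is against the stop. The frame is still flat and the bystanders are in place.

```bash
python3 -c "
from cell import arm
print(arm.sign_off())"
```

```text
the job is handed in; nothing more can be done
None
```

The job is handed in at about 15 s: the frame is down on the +y rest with its six recesses up, and the gripper is holding the magnifier against its stop; the beaker, bottle, dish and collar had not moved in the last picture, and the tweezers, jar and spare plate were out of view, away from the arm's path.

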